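# Zero the paint gauge and hold it on the repaired panel

## Task

Lift the orange paint-thickness gauge out of its stand and zero it: stand its probe tip upright on the bare steel disc of the black zero block, pressed gently so that the sprung tip goes about half-way in, for about one second. Then lift it off and press the tip in the same way inside the yellow ring on the blue panel, with the gauge square to the sloping panel, and finish still holding the gauge there, tip about half-way in. Never ram the gauge, and leave the other things on the bench where they are.

Things in the scene. Friction and masses are not known exactly. Their poses are not given: they have to be found in the camera images.
- gauge_center (a point): Centre of the handle of the paint-thickness gauge: orange box 36 (its x) x 30 (its y) x 80 mm (its z), 0.13 to 0.22 kg, dark display on its top end. z is the gauge's long axis, from tip to display; the free tip is 85 mm below this point. It starts upright, hung in its stand, handle free from 55 to 135 mm above the table: grip from above across y, at or up to 10 mm above this point.
- gauge_tip (a point): The very end of the gauge's steel probe tip (round end, 8 mm across), 12 mm out of a black neck 18 mm across and 33 mm long under the handle. It moves as the tip is pushed in; axes as the gauge's. It starts 10 mm above the table in the stand: lift straight up by 50 mm or more to clear.
- plunger (a joint): How far the sprung probe tip is pushed into the gauge (m): 0 free, 0.012 fully in against its stop. Spring: about 1 N to start, 5.8 N fully in (400 N/m). It moves only when something presses on the tip.
- stand: Fixed grey gauge stand on a dark foot plate 110 x 100 mm; flat top 90 x 90 mm, 55 mm above the table, with a 22 mm square hole in which the gauge hangs. Origin at the centre of its underside.
- zero_spot (a point): Centre of the top face of the bare steel zero button: a round steel disc 40 mm across on a fixed black block 75 x 75 mm; the face is level, 20 mm above the table. z is up.
- zero: The fixed zero block itself; origin at the centre of its underside.
- mark_spot (a point): Centre of the yellow ring (36 mm outside, 23 mm inside, yellow dot in its middle) on the face of the blue panel. z is the panel's outward normal (square to the surface), y runs along the panel's width. Its place along the width varies. The plain white dot is another spot, not wanted.
- panel: Blue steel panel 150 x 200 mm, 6 mm thick, in a fixed tilting clamp, sloping 0.15 to 0.5 rad to face the robot (stiff, does not yield). Origin on the clamp's hinge, 16 mm under the painted face, 82 mm above the table; z is the face's normal; a 22 mm rail along its upper (+x) edge, axis 78 mm from the middle, stands 13 mm above the face.
- spraycan: Bystander: upright pale metal can, 64 mm across, 170 mm tall; origin at its foot. Leave it alone.
- boltjar: Bystander: amber glass jar with a white lid, 68 mm across, 85 mm tall; origin at its foot. Leave it alone.
- bearing: Bystander: steel ring (bearing race) lying flat, 62 mm across, 18 mm high; origin under its centre. Leave it alone.
- tape: Bystander: roll of yellow tape lying flat, 90 mm across, 24 mm high; origin under its centre. Leave it alone.
- wrench: Bystander: steel spanner lying flat; origin near its middle. Leave it alone.
- screwdriver: Bystander: screwdriver lying flat; origin near its middle. Leave it alone.
- hammer: Bystander: hammer lying flat; origin near its middle. Leave it alone.
There are look-alikes about, which are no part of the job. What is shaped like the stand but purple is not meant. Leave any purple look-alike of the zero alone.

How it is judged:
On the way, in this order (a step that is already met when the one before it is completed fails the run):
1. the gauge is lifted clear of its stand by the gripper (height (world z) of gauge_tip above 0.05 m and contact force between the fingers and gauge above 1 N), for 0.1 s.
2. the tip is pressed about half-way in (2 to 10.5 mm of 12) on the steel disc, within 19 mm of its centre, the gauge upright within 0.15 rad, for half a second (distance between gauge_tip and zero_spot below 0.019 m and angle between the z axis of gauge_center and the z axis of zero_spot, either way round below 0.15 rad and value of joint plunger between 0.002 and 0.0105 m and contact force between gauge and zero between 0.8 and 12 N and contact force between the fingers and gauge above 1 N), for 0.5 s.
3. the gauge is lifted off the zero block (distance between gauge_tip and zero_spot above 0.03 m and contact force between gauge and zero below 0.1 N and value of joint plunger below 0.001 m), for 0.1 s.
At the end, for the whole second after the job is handed in: The gripper still holds the gauge, at rest; its tip is inside the yellow ring (within 11.5 mm of its centre), pressed in 2 to 10.5 mm of its 12 mm with 0.8 to 12 N on the panel; the gauge's long axis is within 0.15 rad of the panel's normal, and it touches neither stand nor zero block (distance between gauge_tip and mark_spot below 0.0115 m and angle between the z axis of gauge_center and the z axis of mark_spot, either way round below 0.15 rad and value of joint plunger between 0.002 and 0.0105 m and contact force between gauge and panel between 0.8 and 12 N and contact force between the fingers and gauge above 1 N and contact force between gauge and stand below 0.1 N and contact force between gauge and zero below 0.1 N and linear speed of gauge below 0.02 m/s); the arm keeps its last pose, push and grip.
It fails at once if the gauge is rammed (more than 25 N) on the panel or zero block (contact force between gauge and panel above 25 N or contact force between gauge and zero above 25 N).
It fails at once if another thing on the bench is moved by more than 30 mm (distance of any of spraycan, boltjar, bearing, tape, wrench, screwdriver, hammer from where it was at the start of the episode above 0.03 m).
It also fails if it takes over 48 s, if anything falls off the work surface, if the arm or the gripper's body presses on something with over 40 N, if the wrist force passes 120 N, or if a joint passes its speed limit or range.

## Robot

A 7-joint arm with a two-finger parallel gripper is mounted at the origin on the work surface. World frame = base frame: x ahead of the robot, y to its left, z up, the work surface at z = 0. Lengths are in m, angles in rad, forces in N, time in s.
With the tool pointing down it reaches from about 0.4 to 0.75 m from the base axis. Payload 19.5 kg.
Tool frame: the origin (TCP) lies between the finger pads; the fingertips stand 19 mm ahead of it and the grasp point (between the pads) is the TCP; z points along the fingers, y is the line along which they close (so a half turn about z gives the same grasp; the last joint's range is limited). The gripper opens to 85 mm and grips with 20 to 120 N. Pads are 22 mm wide; open, the fingers measure 114 mm over their backs; the gripper's body (76 mm by 85 mm) begins 54 mm behind the grasp point. The pads swing forward as they close: fully open they stand 13 mm farther back than shut.
Start: joints at [-1.277, 0.707, -0.028, 1.485, 0.022, 0.951, -0.075], TCP at [0.189, 0.543, 0.25] pointing down, gripper open.
Joint ranges: [-2.71, 2.71], [-0.32, 2.16], [-1.57, 1.52], [0, 2.45], [-1.46, 4.6], [0, 2.02], [-2.83, 2.83]. Speed limits (rad/s): [1.89, 1.89, 2.57, 2.57, 3.01, 3.01, 3.01].

## Interface

Orientations are given as a rotation vector (axis times angle).
In Python, from rig import r gives the robot as it stands. The module is installed in compiled form; this text tells all that it offers.
- The arm moves only by the tool carry_out, never from a script. Its argument "motion" is a list of rows, each an object of numbers: "wx", "wy", "wz": the turn, a rotation vector about the world's x, y, z in degrees; "x", "y", "z": the shift along the world's x, y, z in m; "hand": the opening, from -1 (shut) to 1 (fully open). A call has 1 to 12 rows; each row shifts and turns the commanded pose from where the row before left it; what a row does not reach is not made up. A row lasts 1/10 s, in which the tool goes at most 50 mm and 8.59 degrees, less where a joint would pass 70% of its speed; a pose out of reach is approached as far as the arm can. A call is refused whole if a number of a shift passes 0.05 or a number of a turn 8.59, either way. A call with a gripper value outside its range is refused whole. The fingers move at their own pace and stop on an object; "squeeze" is the grip in N (left out, the last holds). Time passes only in rows, so rows that do not move let the fingers close. It gives the time, the measured TCP pose, the force, the opening and the grip force at its end, in the units of the state.
- r.get_obs(): the state, without advancing time (a new reading comes with each control period).
- r.read_camera(name): name is "scene" or "top"; returns the picture (420x560x3 uint8, red, green, blue); there is no depth.
- r.calibration(name): a dict with "fx", "fy", "cx", "cy" (pixels), "cam_to_world" (4x4, takes a point from camera to world coordinates). Camera axes: x right, y up, looking along -z (the intrinsics and any distortion apply to the point x, -y, -z); pixel columns grow to the right and rows downward; lengths in m; the calibration is good to about 2 mm. A picture is of the moment at which its call begins. calibration takes no time and is no camera call.
- r.hand_in(): hands the job in; it is judged then, once.
The state is a dict: "time": time; "q": joint angles; "dq": joint speeds; "tau": joint torques, N m; "tool_pos": TCP position; "eef_rot": TCP orientation; "wrist_force": force on the tool from outside, world axes, zero at the start; "ft_torque": the same for the moment, N m; "grip_width": opening from 0.0 (shut) to 1.0 (fully open); "finger_force": force on a finger pad.
Only numpy, scipy, OpenCV 4.12 (cv2) and the standard library are available. Lean on these libraries where they do the work, as an engineer would, in place of code of your own. Each camera call takes 0.05 s, during which the arm holds its last target. There are 200 camera calls.

## Working session

There is one attempt and no reset: what is moved stays moved. The work goes in short steps, Python scripts to look and compute and a tool call to move; the robot and the scene stay as the last step left them, time stands still between calls to the robot, and variables do not carry over. Pictures are saved under pics/ and viewed, at most 10 in all, crops included, and the job is handed in when it is done.

Besides the shell and the picture viewer there is one more tool, called after ">>>" as a command line: name --argument value ..., lists and objects as JSON in quotes. carry_out: Moves the arm, as the interface text tells. Its arguments: {"type":"object","properties":{"motion":{"type":"array"},"squeeze":{"type":"number"}},"required":["motion"]}

```bash
mkdir -p pics
cat > h.py <<'E'
import numpy as np,cv2
from rig import r
def snap(n,f): 
    im=r.read_camera(n); cv2.imwrite(f,im[:,:,::-1]); return im
def ray(n,u,v):
    c=r.calibration(n);T=np.array(c["cam_to_world"])
    d=np.array([(u-c["cx"])/c["fx"],-(v-c["cy"])/c["fy"],-1]);return T[:3,3],T[:3,:3]@d
def onz(n,u,v,z):
    o,d=ray(n,u,v);return o+d*(z-o[2])/d[2]
def proj(n,p):
    c=r.calibration(n);T=np.array(c["cam_to_world"]);q=T[:3,:3].T@(np.array(p)-T[:3,3])
    return c["cx"]+c["fx"]*q[0]/-q[2],c["cy"]-c["fy"]*q[1]/-q[2]
def tri(a,ua,b,ub):
    (o1,d1),(o2,d2)=ray(a,*ua),ray(b,*ub)
    s=np.linalg.lstsq(np.c_[d1,-d2],o2-o1,rcond=None)[0]
    p,q=o1+s[0]*d1,o2+s[1]*d2;return (p+q)/2,np.linalg.norm(p-q)
E
python3 - <<'E'
from h import *
for n in("scene","top"):
    snap(n,f"pics/{n}0.png");print(n,r.calibration(n))
print(r.get_obs())
E
```

```text
scene {'fx': 506.852696766238, 'fy': 506.852696766238, 'cx': 285.0950707803622, 'cy': 201.93023130136712, 'cam_to_world': array([[ 0.72281916, -0.50371557,  0.4730783 ,  1.19097695],
       [ 0.69078237,  0.54527938, -0.47485799, -0.58711065],
       [-0.01876648,  0.67003061,  0.74209622,  1.07513817],
       [ 0.        ,  0.        ,  0.        ,  1.        ]])}
top {'fx': 434.8642915088456, 'fy': 434.8642915088456, 'cx': 274.44269139115136, 'cy': 205.91917152310825, 'cam_to_world': array([[-0.00279573,  0.97798787, -0.20864301,  0.26849565],
       [-0.99998097, -0.00158685,  0.00596115,  0.02677395],
       [ 0.00549885,  0.20865571,  0.9779737 ,  1.55924014],
       [ 0.        ,  0.        ,  0.        ,  1.        ]])}
{'time': 0.1, 'q': array([-1.27671784,  0.70702363, -0.02762074,  1.48491229,  0.02200683,
        0.95090758, -0.07552277]), 'dq': array([ 0.00015954, -0.00274932,  0.00255986, -0.00213586,  0.00234203,
        0.00104084,  0.00012818]), 'tau': array([ 1.89515398e-03, -8.84310937e+01,  1.23571716e+00, -2.36454070e+01,
        1.69209426e-02,  4.95637432e-03, -1.07249267e-05]), 'tool_pos': array([0.18939655, 0.54269813, 0.24989342]), 'eef_rot': array([-5.24970815e-01, -3.09728982e+00,  1.47575595e-03]), 'wrist_force': array([-0.04799202, -0.07181534,  0.22075355]), 'ft_torque': array([-0.04737215,  0.03805922, -0.02006825]), 'finger_force': 0.0, 'grip_width': 1.0000331823869288}
```

View pics/scene0.png

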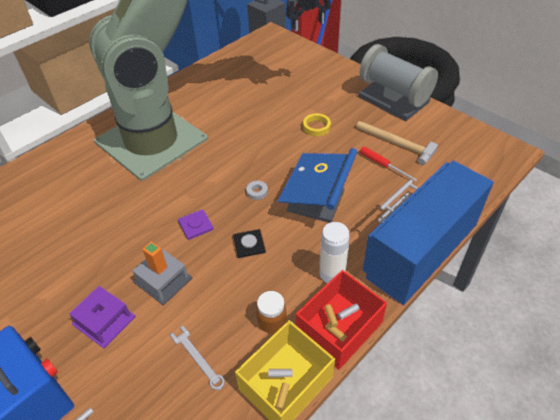

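View pics/top0.png

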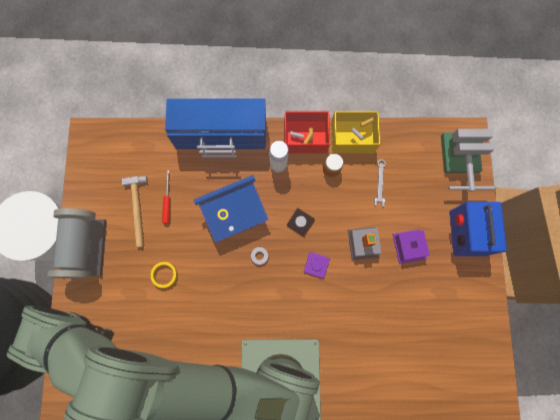

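The wanted things are the gauge (scene 154,258; top 371,239), in the grey stand (162,275), the black zero block with steel disc (249,242; top 301,222), and the yellow ring on the panel (321,168; top 223,214). The look-alikes are the purple stand (102,315; top 410,246), the purple zero (196,224; top 317,265), the white dot on the panel (301,168; top 231,229), the bearing and the tape. Next I'll check these choices in one close crop sheet.

Run:
```python
import cv2,numpy as np
s=cv2.imread("pics/scene0.png");t=cv2.imread("pics/top0.png")
def c(im,x,y,w,h,k): return cv2.resize(im[y:y+h,x:x+w],None,fx=k,fy=k,interpolation=cv2.INTER_CUBIC)
# row 1: scene gauge/zero (125..275,225..305) x?; each tile 400x300
a=c(s,120,225,100,75,4);b=c(s,270,140,100,75,4)
d=c(t,280,195,100,75,4);e=c(t,185,170,100,75,4)
cv2.imwrite("pics/crop0.png",np.vstack([np.hstack([a,b]),np.hstack([d,e])]))
```

```text
(no output)
```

View pics/crop0.png

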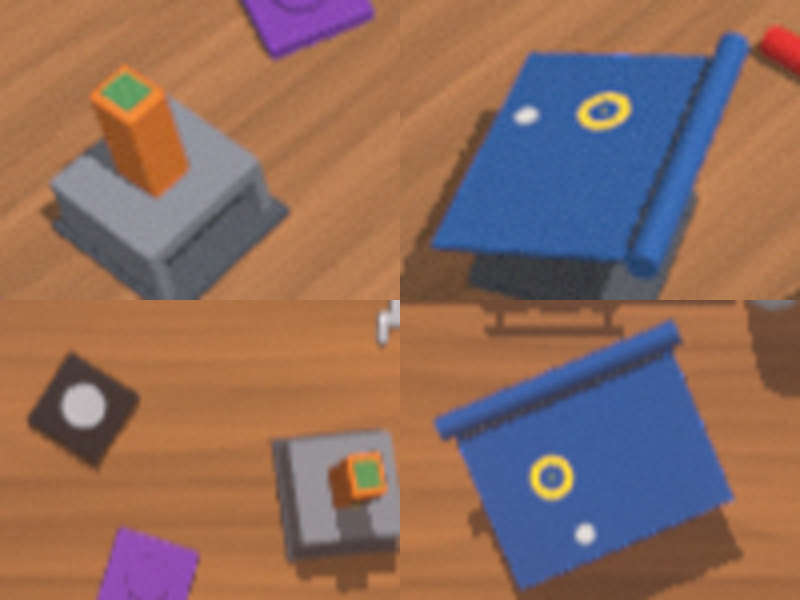

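Run:
```python
from h import *
np.set_printoptions(precision=4,suppress=True)
k=.375
def S(x,y,x0=120,y0=225): return (x0+x/4-k,y0+y/4-k)
P=lambda x,y:S(x,y,270,140); D=lambda x,y:S(x,y,280,195); E=lambda x,y:S(x,y,185,170)
print("gauge top",tri("scene",S(127,92),"top",D(366,174)),onz("scene",*S(127,92),.135),onz("top",*D(366,174),.135))
g=np.array([onz("scene",*S(*p),.135)[:2] for p in[(91,95),(126,67),(163,90),(130,123)]])
for i in range(4):
    e=g[(i+1)%4]-g[i];print("gedge",np.linalg.norm(e),np.degrees(np.arctan2(e[1],e[0])))
g=np.array([onz("scene",*S(*p),.055)[:2] for p in[(50,187),(175,98),(262,163),(155,252)]]);print("stand c",g.mean(0))
for i in range(4):
    e=g[(i+1)%4]-g[i];print("sedge",np.linalg.norm(e),np.degrees(np.arctan2(e[1],e[0])))
print("zero",tri("scene",(249,241.7),"top",D(84,106)),onz("top",*D(84,106),.02),onz("scene",249,241.7,.02))
ring=tri("scene",P(205,111),"top",E(152,178));print("ring",ring)
lp=tri("scene",P(130,53),"top",E(119,290));lm=tri("scene",P(33,246),"top",E(333,198))
rp=tri("scene",P(335,38),"top",E(40,128));rm=tri("scene",P(243,262),"top",E(275,33))
for n,p in zip(("lp","lm","rp","rm"),(lp,lm,rp,rm)):print(n,p)
w=tri("scene",P(125,115),"top",E(185,234));print("white",w)
y=lp[0]-lm[0]+rp[0]-rm[0];y[2]=0;y/=np.linalg.norm(y)
n=np.cross(ring[0]-(lp[0]+lm[0])/2,y)
print("width yaw",np.degrees(np.arctan2(y[1],y[0])));n/=np.linalg.norm(n);print("normal",n,np.arccos(n[2]))
mid=(lp[0]+lm[0])/2; rm_=(rp[0]+rm[0])/2; x=rm_-mid; print("pitch via rail",np.arctan2(x[2],np.hypot(*x[:2]))-np.arctan2(13,153))
```

```text
gauge top (array([ 0.463 , -0.3005,  0.1362]), np.float64(1.2366669292046967e-05)) [ 0.4621 -0.3001  0.135 ] [ 0.4631 -0.3007  0.135 ]
gedge 0.0263078566276981 93.97560680024522
gedge 0.030067005608548258 8.812980833831425
gedge 0.027874746532117207 -79.19070813188205
gedge 0.033297105323603304 -174.01651888546763
stand c [ 0.4663 -0.299 ]
sedge 0.09318742485611689 89.03901893222518
sedge 0.07948649644298164 4.446959782468298
sedge 0.08371155870678008 -87.48310991585656
sedge 0.08593378161533749 -169.46853037234564
zero (array([ 0.5423, -0.0762,  0.0149]), np.float64(0.001782860749440663)) [ 0.5409 -0.0765  0.02  ] [ 0.5459 -0.0779  0.02  ]
ring (array([0.5523, 0.1959, 0.0996]), np.float64(0.002342949300822845))
lp (array([0.4584, 0.2237, 0.0772]), np.float64(0.0002570650937581315))
lm (array([0.5382, 0.0408, 0.0766]), np.float64(0.0003656572545724897))
rp (array([0.5898, 0.2878, 0.1287]), np.float64(0.0026248643808769586))
rm (array([0.6741, 0.0908, 0.1225]), np.float64(0.0023917799525411112))
white (array([0.5053, 0.1673, 0.0857]), np.float64(4.8618779528389234e-05))
width yaw 113.35544521629005
normal [-0.2668 -0.1152  0.9568] 0.2948455124051818
pitch via rail 0.23861341238903022
```

The gauge is the orange one in the grey stand, and the ring is the yellow one nearer the +y end, not the white dot. The gauge is at about (0.463, -0.300) with its x axis at a yaw of about 7°. The panel slopes about 0.29 rad at a yaw of 23°. I'll set out now.

>>> carry_out --motion '[{"x": 0.03, "y": -0.04, "wz": 6.5, "hand": 1}, {"x": 0.03, "y": -0.04, "wz": 6.5, "hand": 1}, {"x": 0.03, "y": -0.04, "wz": 6.5, "hand": 1}, {"x": 0.03, "y": -0.04, "wz": 6.5, "hand": 1}, {"x": 0.03, "y": -0.04, "hand": 1}, {"x": 0.03, "y": -0.04, "hand": 1}, {"x": 0.03, "y": -0.04, "hand": 1}, {"x": 0.03, "y": -0.04, "hand": 1}, {"x": 0.03, "y": -0.04, "hand": 1}, {"y": -0.04, "hand": 1}, {"y": -0.04, "hand": 1}, {"y": -0.04, "hand": 1}]' --squeeze 40

```text
validation failed for argument at $.mo...
```

>>> carry_out --motion '[{"y": -0.04, "hand": 1}, {"y": -0.04, "hand": 1}, {"y": -0.04, "hand": 1}, {"y": -0.04, "hand": 1}, {"y": -0.04, "hand": 1}, {"y": -0.04, "hand": 1}, {"y": -0.04, "hand": 1}, {"y": -0.04, "hand": 1}, {"y": -0.04, "hand": 1}, {"hand": 1}, {"hand": 1}]'

```text
validation failed for argument at $.mo...
```

>>> carry_out --motion '[{"wx": 0, "wy": 0, "wz": 6.5, "x": 0.03, "y": -0.04, "z": 0, "hand": 1}, {"wx": 0, "wy": 0, "wz": 6.5, "x": 0.03, "y": -0.04, "z": 0, "hand": 1}, {"wx": 0, "wy": 0, "wz": 6.5, "x": 0.03, "y": -0.04, "z": 0, "hand": 1}, {"wx": 0, "wy": 0, "wz": 6.5, "x": 0.03, "y": -0.04, "z": 0, "hand": 1}, {"wx": 0, "wy": 0, "wz": 0, "x": 0.03, "y": -0.04, "z": 0, "hand": 1}, {"wx": 0, "wy": 0, "wz": 0, "x": 0.03, "y": -0.04, "z": 0, "hand": 1}, {"wx": 0, "wy": 0, "wz": 0, "x": 0.03, "y": -0.04, "z": 0, "hand": 1}, {"wx": 0, "wy": 0, "wz": 0, "x": 0.03, "y": -0.04, "z": 0, "hand": 1}, {"wx": 0, "wy": 0, "wz": 0, "x": 0.03, "y": -0.04, "z": 0, "hand": 1}, {"wx": 0, "wy": 0, "wz": 0, "x": 0, "y": -0.04, "z": 0, "hand": 1}, {"wx": 0, "wy": 0, "wz": 0, "x": 0, "y": -0.04, "z": 0, "hand": 1}, {"wx": 0, "wy": 0, "wz": 0, "x": 0, "y": -0.04, "z": 0, "hand": 1}]' --squeeze 40

```text
time: 1.3
tool_pos: [0.4592, 0.0612, 0.2501]
eef_rot: [0.185, -3.136, 0.0]
wrist_force: [1.5, 0.5, 0.1]
grip_width: 0.998
finger_force: 0.0
```

>>> carry_out --motion '[{"wx": 0, "wy": 0, "wz": 0, "x": 0, "y": -0.04, "z": 0, "hand": 1}, {"wx": 0, "wy": 0, "wz": 0, "x": 0, "y": -0.04, "z": 0, "hand": 1}, {"wx": 0, "wy": 0, "wz": 0, "x": 0, "y": -0.04, "z": 0, "hand": 1}, {"wx": 0, "wy": 0, "wz": 0, "x": 0, "y": -0.04, "z": 0, "hand": 1}, {"wx": 0, "wy": 0, "wz": 0, "x": 0, "y": -0.04, "z": 0, "hand": 1}, {"wx": 0, "wy": 0, "wz": 0, "x": 0, "y": -0.04, "z": 0, "hand": 1}, {"wx": 0, "wy": 0, "wz": 0, "x": 0, "y": -0.04, "z": 0, "hand": 1}, {"wx": 0, "wy": 0, "wz": 0, "x": 0, "y": -0.04, "z": 0, "hand": 1}, {"wx": 0, "wy": 0, "wz": 0, "x": 0.003, "y": -0.04, "z": 0, "hand": 1}, {"wx": 0, "wy": 0, "wz": 0, "x": 0, "y": 0, "z": 0, "hand": 1}, {"wx": 0, "wy": 0, "wz": 0, "x": 0, "y": 0, "z": 0, "hand": 1}]'

```text
time: 2.4
tool_pos: [0.4621, -0.2975, 0.2498]
eef_rot: [0.183, -3.136, -0.001]
wrist_force: [-0.1, 0.5, -0.5]
grip_width: 1.001
finger_force: 0.0
```

Run:
```python
from h import *
s=snap("scene","pics/s1.png")
print(r.get_obs()["tool_pos"],r.get_obs()["eef_rot"])
c=s[140:300,60:260,::-1];cv2.imwrite("pics/c1.png",cv2.resize(c,None,fx=4*.93,fy=4*.93,interpolation=cv2.INTER_CUBIC))
```

```text
[ 0.46241837 -0.29661682  0.2500176 ] [ 1.85569695e-01 -3.13582749e+00 -9.77084412e-04]
```

View pics/c1.png

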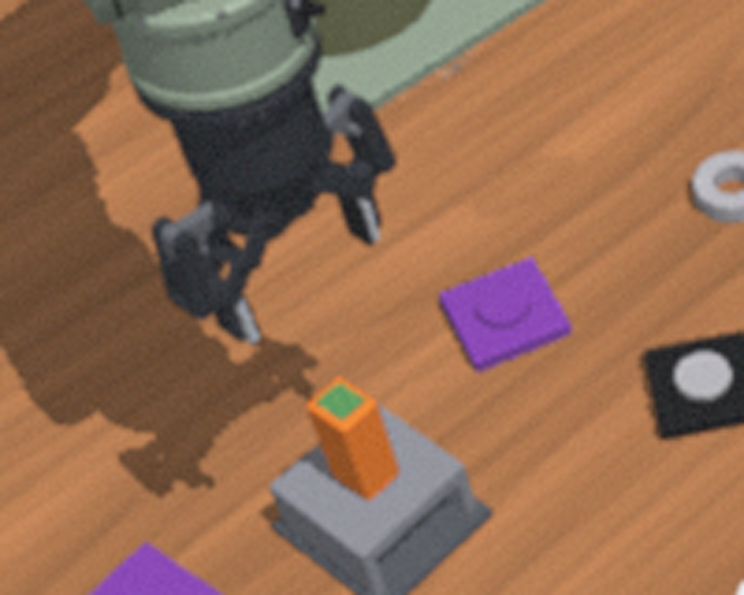

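The gripper is above the gauge (crop 342,405) and the fingers straddle it along the right direction. I'll go down, grip and lift.

>>> carry_out --motion '[{"wx": 0, "wy": 0, "wz": 0, "x": 0, "y": -0.003, "z": -0.03, "hand": 1}, {"wx": 0, "wy": 0, "wz": 0, "x": 0, "y": 0, "z": -0.03, "hand": 1}, {"wx": 0, "wy": 0, "wz": 0, "x": 0, "y": 0, "z": -0.03, "hand": 1}, {"wx": 0, "wy": 0, "wz": 0, "x": 0, "y": 0, "z": -0.03, "hand": 1}, {"wx": 0, "wy": 0, "wz": 0, "x": 0, "y": 0, "z": -0.02, "hand": 1}, {"wx": 0, "wy": 0, "wz": 0, "x": 0, "y": 0, "z": -0.01, "hand": 1}, {"wx": 0, "wy": 0, "wz": 0, "x": 0, "y": 0, "z": 0, "hand": 1}, {"wx": 0, "wy": 0, "wz": 0, "x": 0, "y": 0, "z": 0, "hand": 0.3}, {"wx": 0, "wy": 0, "wz": 0, "x": 0, "y": 0, "z": 0, "hand": -0.2}, {"wx": 0, "wy": 0, "wz": 0, "x": 0, "y": 0, "z": 0, "hand": -0.6}, {"wx": 0, "wy": 0, "wz": 0, "x": 0, "y": 0, "z": 0, "hand": -1}, {"wx": 0, "wy": 0, "wz": 0, "x": 0, "y": 0, "z": 0, "hand": -1}]' --squeeze 40

```text
time: 3.65
tool_pos: [0.4626, -0.3003, 0.1008]
eef_rot: [-0.185, 3.136, -0.001]
wrist_force: [-1.1, 0.3, 6.7]
grip_width: 0.342
finger_force: 46.1
```

>>> carry_out --motion '[{"wx": 0, "wy": 0, "wz": 0, "x": 0, "y": 0, "z": 0, "hand": -1}, {"wx": 0, "wy": 0, "wz": 0, "x": 0, "y": 0, "z": 0, "hand": -1}, {"wx": 0, "wy": 0, "wz": 0, "x": 0, "y": 0, "z": 0, "hand": -1}, {"wx": 0, "wy": 0, "wz": 0, "x": 0, "y": 0, "z": 0, "hand": -1}]'

```text
time: 4.05
tool_pos: [0.4626, -0.3003, 0.1007]
eef_rot: [-0.185, 3.136, -0.001]
wrist_force: [-0.3, 0.0, 7.3]
grip_width: 0.345
finger_force: 46.1
```

>>> carry_out --motion '[{"wx": 0, "wy": 0, "wz": 0, "x": 0, "y": 0, "z": 0.01, "hand": -1}, {"wx": 0, "wy": 0, "wz": 0, "x": 0, "y": 0, "z": 0.02, "hand": -1}, {"wx": 0, "wy": 0, "wz": 0, "x": 0, "y": 0, "z": 0.025, "hand": -1}, {"wx": 0, "wy": 0, "wz": 0, "x": 0, "y": 0, "z": 0.025, "hand": -1}, {"wx": 0, "wy": 0, "wz": 0, "x": 0, "y": 0, "z": 0.02, "hand": -1}, {"wx": 0, "wy": 0, "wz": 0, "x": 0, "y": 0, "z": 0, "hand": -1}, {"wx": 0, "wy": 0, "wz": 0, "x": 0, "y": 0, "z": 0, "hand": -1}]'

```text
time: 4.75
tool_pos: [0.4623, -0.3001, 0.2004]
eef_rot: [-0.185, 3.136, -0.0]
wrist_force: [-0.1, -0.2, -1.8]
grip_width: 0.348
finger_force: 45.3
```

>>> carry_out --motion '[{"wx": 0, "wy": 0, "wz": 0, "x": 0.005, "y": 0.015, "z": 0, "hand": -1}, {"wx": 0, "wy": 0, "wz": 0, "x": 0.01, "y": 0.03, "z": 0, "hand": -1}, {"wx": 0, "wy": 0, "wz": 0, "x": 0.012, "y": 0.032, "z": 0, "hand": -1}, {"wx": 0, "wy": 0, "wz": 0, "x": 0.012, "y": 0.032, "z": 0, "hand": -1}, {"wx": 0, "wy": 0, "wz": 0, "x": 0.012, "y": 0.032, "z": 0, "hand": -1}, {"wx": 0, "wy": 0, "wz": 0, "x": 0.012, "y": 0.032, "z": 0, "hand": -1}, {"wx": 0, "wy": 0, "wz": 0, "x": 0.01, "y": 0.03, "z": -0.02, "hand": -1}, {"wx": 0, "wy": 0, "wz": 0, "x": 0.0075, "y": 0.02, "z": -0.03, "hand": -1}, {"wx": 0, "wy": 0, "wz": 0, "x": 0, "y": 0, "z": -0.02, "hand": -1}, {"wx": 0, "wy": 0, "wz": 0, "x": 0, "y": 0, "z": 0, "hand": -1}, {"wx": 0, "wy": 0, "wz": 0, "x": 0, "y": 0, "z": 0, "hand": -1}]'

```text
time: 5.85
tool_pos: [0.5427, -0.0771, 0.1303]
eef_rot: [0.185, -3.135, 0.0]
wrist_force: [0.8, 0.6, -0.7]
grip_width: 0.343
finger_force: 45.0
```

Run:
```python
from h import *
a=snap("scene","pics/s2.png");b=snap("top","pics/t2.png")
o=r.get_obs();print(o["tool_pos"],o["wrist_force"])
k=lambda im,x,y:cv2.resize(im[y:y+120,x:x+80,::-1],None,fx=5,fy=5,interpolation=cv2.INTER_CUBIC)
cv2.imwrite("pics/c2.png",np.hstack([k(a,210,160),k(b,260,150)]))
```

```text
[ 0.543171   -0.07748558  0.13119111] [ 0.96425723 -0.44471614 -0.8977428 ]
```

View pics/c2.png

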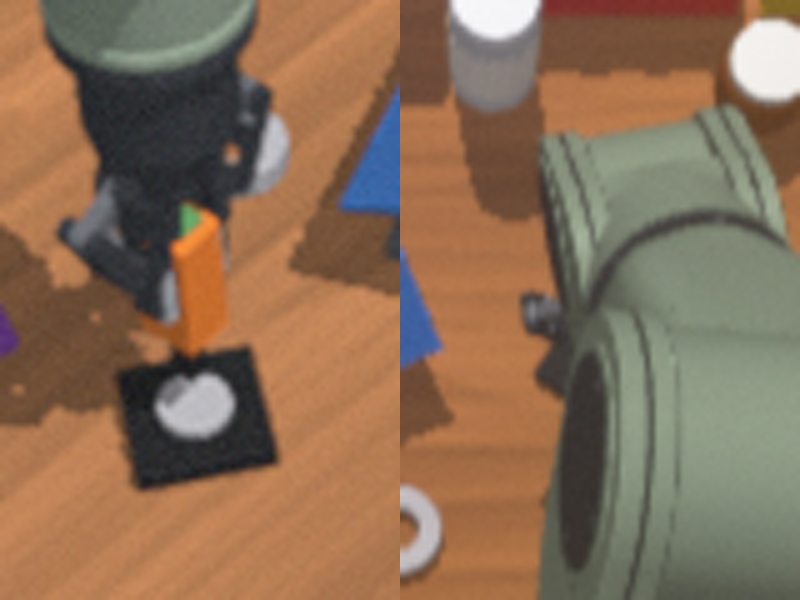

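The gauge stands above the disc (crop 195,405) and the tip is about 20 mm over it. I'll press down gently by about 26 mm and hold.

>>> carry_out --motion '[{"wx": 0, "wy": 0, "wz": 0, "x": 0, "y": 0, "z": -0.006, "hand": -1}, {"wx": 0, "wy": 0, "wz": 0, "x": 0, "y": 0, "z": -0.006, "hand": -1}, {"wx": 0, "wy": 0, "wz": 0, "x": 0, "y": 0, "z": -0.004, "hand": -1}, {"wx": 0, "wy": 0, "wz": 0, "x": 0, "y": 0, "z": -0.003, "hand": -1}, {"wx": 0, "wy": 0, "wz": 0, "x": 0, "y": 0, "z": -0.002, "hand": -1}, {"wx": 0, "wy": 0, "wz": 0, "x": 0, "y": 0, "z": -0.002, "hand": -1}, {"wx": 0, "wy": 0, "wz": 0, "x": 0, "y": 0, "z": -0.002, "hand": -1}, {"wx": 0, "wy": 0, "wz": 0, "x": 0, "y": 0, "z": 0, "hand": -1}, {"wx": 0, "wy": 0, "wz": 0, "x": 0, "y": 0, "z": 0, "hand": -1}]'

```text
time: 6.85
tool_pos: [0.543, -0.0772, 0.1053]
eef_rot: [-0.185, 3.136, -0.0]
wrist_force: [-0.8, 0.2, 1.4]
grip_width: 0.342
finger_force: 45.4
```

```bash
python3 -c "
from h import *
o=r.get_obs();print(o['tool_pos'],o['wrist_force'],o['ft_torque'])"
```

```text
[ 0.54297014 -0.07715436  0.10534987] [-0.83778605  0.19337246  1.43078145] [-0.04980705  0.24794484 -0.02083461]
```

The force rose by about 3 N and the height implies about 5.4 mm of plunger. I'll hold for about 1 s.

>>> carry_out --motion '[{"wx": 0, "wy": 0, "wz": 0, "x": 0, "y": 0, "z": -0.0005, "hand": -1}, {"wx": 0, "wy": 0, "wz": 0, "x": 0, "y": 0, "z": 0, "hand": -1}, {"wx": 0, "wy": 0, "wz": 0, "x": 0, "y": 0, "z": 0, "hand": -1}, {"wx": 0, "wy": 0, "wz": 0, "x": 0, "y": 0, "z": 0, "hand": -1}, {"wx": 0, "wy": 0, "wz": 0, "x": 0, "y": 0, "z": 0, "hand": -1}, {"wx": 0, "wy": 0, "wz": 0, "x": 0, "y": 0, "z": 0, "hand": -1}, {"wx": 0, "wy": 0, "wz": 0, "x": 0, "y": 0, "z": 0, "hand": -1}, {"wx": 0, "wy": 0, "wz": 0, "x": 0, "y": 0, "z": 0, "hand": -1}, {"wx": 0, "wy": 0, "wz": 0, "x": 0, "y": 0, "z": 0, "hand": -1}, {"wx": 0, "wy": 0, "wz": 0, "x": 0, "y": 0, "z": 0, "hand": -1}]'

```text
time: 7.85
tool_pos: [0.543, -0.0771, 0.1048]
eef_rot: [0.185, -3.136, 0.0]
wrist_force: [-1.3, -0.6, 1.1]
grip_width: 0.349
finger_force: 45.5
```

>>> carry_out --motion '[{"wx": 0, "wy": 0, "wz": 0, "x": 0, "y": 0, "z": 0.015, "hand": -1}, {"wx": 0, "wy": 0, "wz": 0, "x": 0, "y": 0, "z": 0.03, "hand": -1}, {"wx": 0, "wy": 0, "wz": 0, "x": 0, "y": 0, "z": 0.035, "hand": -1}, {"wx": 0, "wy": 0, "wz": 0, "x": 0, "y": 0, "z": 0.035, "hand": -1}, {"wx": 0, "wy": 0, "wz": 0, "x": 0, "y": 0, "z": 0.035, "hand": -1}, {"wx": 0, "wy": 0, "wz": 0, "x": 0, "y": 0, "z": 0, "hand": -1}, {"wx": 0, "wy": 0, "wz": 0, "x": 0, "y": 0, "z": 0, "hand": -1}]'

```text
time: 8.55
tool_pos: [0.543, -0.0771, 0.2547]
eef_rot: [-0.185, 3.136, -0.0]
wrist_force: [-0.4, -0.1, -1.5]
grip_width: 0.346
finger_force: 45.3
```

Run:
```python
from h import *
from scipy.spatial.transform import Rotation as R
o=r.get_obs();p=o["tool_pos"];print(p,o["wrist_force"])
t=.29;a=np.radians(23.4);n=np.array([-np.sin(t)*np.cos(a),-np.sin(t)*np.sin(a),np.cos(t)])
z=-R.from_rotvec(o["eef_rot"]).as_matrix()[:,2]
ax=np.cross(z,n);ax*=np.arcsin(np.linalg.norm(ax))/np.linalg.norm(ax);print("turn deg",np.degrees(ax))
ring=np.array([.5523,.1959,.0996])
q=ring+n*(.0907+.040);print("n",n,"pre TCP",q,"d",q-p)
```

```text
[ 0.54298362 -0.07712777  0.25474227] [-0.38087485 -0.08595404 -1.52942552]
turn deg [ 6.60770936e+00 -1.52134881e+01  6.64001523e-03]
n [-0.26243398 -0.11356532  0.95824388] pre TCP [0.51799988 0.18105701 0.22484247] d [-0.02498374  0.25818478 -0.02989979]
```

>>> carry_out --motion '[{"wx": 0, "wy": 0, "wz": 0, "x": 0, "y": 0.018, "z": 0, "hand": -1}, {"wx": 0, "wy": 0, "wz": 0, "x": 0, "y": 0.03, "z": 0, "hand": -1}, {"wx": 1.65, "wy": -3.8, "wz": 0, "x": -0.005, "y": 0.035, "z": 0, "hand": -1}, {"wx": 1.65, "wy": -3.8, "wz": 0, "x": -0.005, "y": 0.035, "z": 0, "hand": -1}, {"wx": 1.65, "wy": -3.8, "wz": 0, "x": -0.005, "y": 0.035, "z": 0, "hand": -1}, {"wx": 1.65, "wy": -3.8, "wz": 0, "x": -0.005, "y": 0.035, "z": 0, "hand": -1}, {"wx": 0, "wy": 0, "wz": 0, "x": -0.005, "y": 0.03, "z": 0, "hand": -1}, {"wx": 0, "wy": 0, "wz": 0, "x": 0, "y": 0.025, "z": -0.01, "hand": -1}, {"wx": 0, "wy": 0, "wz": 0, "x": 0, "y": 0.015, "z": -0.02, "hand": -1}, {"wx": 0, "wy": 0, "wz": 0, "x": 0, "y": 0, "z": 0, "hand": -1}, {"wx": 0, "wy": 0, "wz": 0, "x": 0, "y": 0, "z": 0, "hand": -1}]'

```text
time: 9.65
tool_pos: [0.5175, 0.1804, 0.224]
eef_rot: [-0.17, 2.863, 0.142]
wrist_force: [-0.2, -0.1, -2.3]
grip_width: 0.346
finger_force: 45.1
```

Run:
```python
from h import *
from scipy.spatial.transform import Rotation as R
a=snap("scene","pics/s3.png")
o=r.get_obs();z=R.from_rotvec(o["eef_rot"]).as_matrix()[:,2]
print(o["tool_pos"],-z,o["wrist_force"])
tip=o["tool_pos"]+z*.0907;print("tip",tip,"px",proj("scene",tip),"ring px",proj("scene",[.5523,.1959,.0996]),"pred contact",tip+z*.04)
cv2.imwrite("pics/c3.png",cv2.resize(a[90:210,260:400,::-1],None,fx=5,fy=5,interpolation=cv2.INTER_CUBIC))
```

```text
[0.51792405 0.17995803 0.22460988] [-0.2609235  -0.11265697  0.95876344] [-0.59500904 -0.51320989 -0.97744417]
tip [0.54158981 0.19017602 0.13765004] px (np.float64(316.5475279939489), np.float64(156.56564155439185)) ring px (np.float64(320.46453122220703), np.float64(167.4740246846225)) pred contact [0.55202675 0.1946823  0.0992995 ]
```

View pics/c3.png

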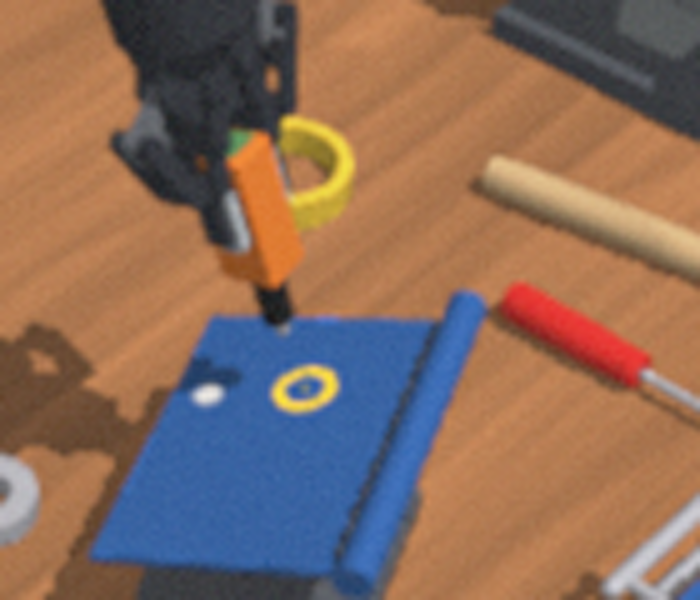

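The tip is at crop (285,330) and the ring centre at (306,389). Both fit the prediction within about 1 px. I'll go in along the normal.

>>> carry_out --motion '[{"wx": 0, "wy": 0, "wz": 0, "x": 0.0026, "y": 0.0021, "z": -0.0096, "hand": -1}, {"wx": 0, "wy": 0, "wz": 0, "x": 0.0026, "y": 0.0011, "z": -0.0096, "hand": -1}, {"wx": 0, "wy": 0, "wz": 0, "x": 0.0021, "y": 0.0009, "z": -0.0077, "hand": -1}, {"wx": 0, "wy": 0, "wz": 0, "x": 0.0016, "y": 0.0007, "z": -0.0058, "hand": -1}, {"wx": 0, "wy": 0, "wz": 0, "x": 0, "y": 0, "z": 0, "hand": -1}, {"wx": 0, "wy": 0, "wz": 0, "x": 0, "y": 0, "z": 0, "hand": -1}]'

```text
time: 10.3
tool_pos: [0.5268, 0.1856, 0.192]
eef_rot: [-0.169, 2.862, 0.143]
wrist_force: [0.2, -1.6, -1.3]
grip_width: 0.352
finger_force: 45.2
```

>>> carry_out --motion '[{"wx": 0, "wy": 0, "wz": 0, "x": 0.0005, "y": 0.0002, "z": -0.0019, "hand": -1}, {"wx": 0, "wy": 0, "wz": 0, "x": 0.0005, "y": 0.0002, "z": -0.0019, "hand": -1}, {"wx": 0, "wy": 0, "wz": 0, "x": 0.0005, "y": 0.0002, "z": -0.0019, "hand": -1}, {"wx": 0, "wy": 0, "wz": 0, "x": 0.0005, "y": 0.0002, "z": -0.0019, "hand": -1}, {"wx": 0, "wy": 0, "wz": 0, "x": 0, "y": 0, "z": 0, "hand": -1}, {"wx": 0, "wy": 0, "wz": 0, "x": 0, "y": 0, "z": 0, "hand": -1}]'

```text
time: 10.9
tool_pos: [0.5289, 0.1865, 0.1845]
eef_rot: [-0.169, 2.861, 0.143]
wrist_force: [-0.4, 0.5, -0.2]
grip_width: 0.345
finger_force: 45.3
```

```bash
cat > st.py <<'E'
from h import *
from scipy.spatial.transform import Rotation as R
F=[]
for i in range(5):
    a=r.read_camera("scene");o=r.get_obs();F.append(o["wrist_force"])
z=R.from_rotvec(o["eef_rot"]).as_matrix()[:,2]
print(o["time"],o["tool_pos"],-z,"F",np.mean(F,0),"free tip",o["tool_pos"]+z*.0907)
cv2.imwrite("pics/c4.png",cv2.resize(a[110:200,270:360,::-1],None,fx=6,fy=6,interpolation=cv2.INTER_CUBIC))
E
python3 st.py
```

```text
11.15 [0.52888516 0.18645977 0.18456328] [-0.26175788 -0.11351223  0.95843507] F [-0.03623261 -0.18949209 -0.16055888] free tip [0.5526266  0.19675533 0.09763322]
```

The force is up about 1.5 N, so contact has just begun. I'll go about 4.5 mm further.

>>> carry_out --motion '[{"wx": 0, "wy": 0, "wz": 0, "x": 0.0004, "y": 0.0002, "z": -0.0014, "hand": -1}, {"wx": 0, "wy": 0, "wz": 0, "x": 0.0004, "y": 0.0002, "z": -0.0014, "hand": -1}, {"wx": 0, "wy": 0, "wz": 0, "x": 0.0004, "y": 0.0001, "z": -0.0015, "hand": -1}, {"wx": 0, "wy": 0, "wz": 0, "x": 0, "y": 0, "z": 0, "hand": -1}, {"wx": 0, "wy": 0, "wz": 0, "x": 0, "y": 0, "z": 0, "hand": -1}, {"wx": 0, "wy": 0, "wz": 0, "x": 0, "y": 0, "z": 0, "hand": -1}]'

```text
time: 11.75
tool_pos: [0.5301, 0.187, 0.1802]
eef_rot: [-0.169, 2.861, 0.143]
wrist_force: [-0.6, -0.6, 1.1]
grip_width: 0.346
finger_force: 45.5
```

```bash
python3 st.py
```

```text
12.0 [0.53007913 0.18694276 0.18020184] [-0.26166226 -0.11347281  0.95846585] F [-0.33275515 -0.51087104  1.30682004] free tip [0.5538119  0.19723475 0.09326898]
```

View pics/c4.png

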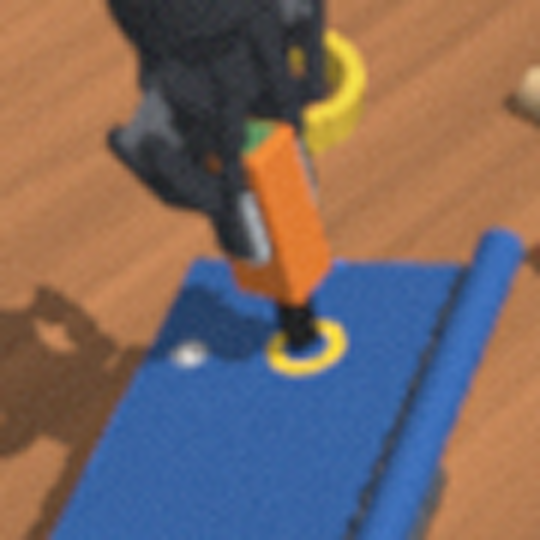

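The tip is at crop (303,345) and the ring centre at (307,346), so it is inside the ring. The push is about 3 N, with the tip roughly half-way in. I'm handing it in.

```bash
python3 -c "
from rig import r
print(r.hand_in())"
```

```text
the job is handed in; nothing more can be done
None
```

I zeroed the gauge on the steel disc for about 1 s, then handed in at about 12 s still holding it square to the panel, tip inside the yellow ring and about half-way in at roughly 3 N; the hand-in gave no verdict.

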